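Wedge the gel cassette tight in the electrophoresis tank

ROBOT

A 6-joint arm with a two-finger parallel gripper is mounted at the origin on the work surface. World frame = base frame: x ahead of the robot, y to its left, z up, the work surface at z = 0. Lengths are in m, angles in degrees, forces in N, time in s.
With the tool pointing down it reaches from about 0.25 to 0.725 m from the base axis. Payload 9.7 kg.
Tool frame: the origin (TCP) lies midway between the tips of the shut fingers; the grasp point (between the pads) lies 19 mm behind it; x points along the fingers, y is the direction in which the jaws open and shut, and the axes are right-handed (so a half turn about x gives the same grasp; the last joint's range is limited). The gripper opens to 85 mm and grips with 20 to 120 N. Pads are 22 mm wide; open, the fingers measure 114 mm over their backs; the gripper's body (76 mm by 85 mm) begins 54 mm behind the grasp point. The pads swing forward as they close: fully open they stand 13 mm farther back than shut.
Start: joints at [72.193, 4.979, 10.078, 95.1, 0, 90], TCP at [0.168, 0.524, 0.231] pointing down, gripper open.
Joint ranges: [-179.16, 179.16], [-48.56, 103.87], [-65.8, 70.77], [-126.05, 130.52], [-82.76, 87.17], [-180, 180]. Speed limits (degrees/s): [127.2, 127.2, 147.25, 180, 180, 180].

INTERFACE

Orientations are given as [roll, pitch, yaw] about the fixed x, y, z axes, in that order (R = Rz(yaw) Ry(pitch) Rx(roll)).
In Python, from workcell import bot, cams gives the robot as it stands.
- The arm moves only by the tool apply_moves, never from a script. Its argument "commands" is a list of rows, each a list of 5 numbers: the shift along the tool's x, y, z in m, then the turn about the tool's x in rad, then the opening, from -1 (shut) to 1 (fully open). In form: [[tx, ty, tz, roll, hand], ...]. A call has 1 to 12 rows; each row is the pose to reach, as a shift and turn from the pose measured when the call began, along the tool's axes at that moment; what a row does not reach only later rows make up. A row lasts 1/10 s, in which the tool goes at most 50 mm and 8.59 degrees, less where a joint would pass 70% of its speed; a pose out of reach is approached as far as the arm can. A call with a gripper value outside its range is refused whole. The fingers move at their own pace and stop on an object; "newtons" is the grip in N (left out, the last holds). Time passes only in rows, so rows that repeat a pose let the fingers close. It gives the time, the measured TCP pose, the force and the opening at its end, in the units of the state.
- bot.get_obs(): the state, without advancing time (a new reading comes with each control period).
- cams.camera(name): name is "scene" or "top"; returns a dict with "frame" (480x640x3 uint8, blue, green, red), "depth" (480x640 float32, m along the optical axis (not along the pixel's ray), 0 where there is no reading), "camera_matrix" (3x3 intrinsics, pixels), "D" ([k1, k2, p1, p2, k3] as OpenCV has them; the pictures are not rectified), "R" (3x3) and "t" (3): a world point X has camera coordinates R X + t. Camera axes: x right, y down, z forward; pixel columns grow to the right and rows downward; lengths in m; the calibration is good to about 2 mm. A picture is of the moment at which its call begins.
- bot.job_done(): hands the job in, once; it reports no verdict.
Trained networks look in the newest picture that a camera, given by its name, has taken for a name from the list of things; names that differ only in an ending like _2 or _b are one class to them, and where a whole thing is asked for, a point or a joint stands for the part that bears it (a point fixed in the world has none). Each returns a list of dicts, best first, with "confidence" (0 to 1); they miss things now and then, are a little off and sometimes report something else, mostly with a low value. They report only what shows in the picture. A call takes as long as a camera call. They do not tell look-alikes from the thing itself.
- cams.spot_in(name, camera): "rect" ([left, top, right, bottom] in pixels, round what is visible of it).
The state is a dict: "time": time; "q": joint angles; "qd": joint speeds; "joint_efforts": joint torques, N m; "ee_pos": TCP position; "tcp_rot": TCP orientation; "wrist_force": force on the tool from outside, world axes, zero at the start; "torque": the same for the moment, N m; "opening": finger opening in m.
Only numpy, scipy, OpenCV 4.12 (cv2) and the standard library are available. Lean on these libraries where they do the work, as an engineer would, in place of code of your own. Each camera call takes 0.05 s, during which the arm holds its last target. There are 200 camera calls.

TASK

The gel cassette stands loose in the electrophoresis tank. Take the orange wedge from the white draining rack, slip it thin end down into the gap between the cassette and the ribbed tank wall, midway along, and tap or press it down until it locks and clamps the cassette tight against its gasket - firmly, but not so hard that the cassette cracks. Leave the wedge standing in the gap by itself and the other things on the bench where they are.

Things in the scene. Friction and masses are not known exactly. Their poses are not given: they have to be found in the camera images.
- tank: Clear open-topped gel tank, fixed to the bench, 130 (x) x 150 (y) x 112 mm high; origin at the centre of its underside, z up. Across it, facing its ribbed -x wall, stands the gel cassette (100 x 100 x 8 mm, glass with blue side strips) loose against the rubber gasket of a white core. The core's red and black jacks reach 138 mm above the bench, about 45 mm from the gap towards +x.
- gap (a point): Middle of the mouth of the gap between ribs and cassette, 106 mm above the bench, 6 mm below the tank's rim; axes as the tank's (x from ribs to cassette, y along the gap). The mouth is 17.5 to 24.5 mm wide (x), 100 mm long (y): the upright cassette face is about 10.5 mm towards +x, but sits up to 3.5 mm either way, so the wedge's tip gets snug anywhere 30 to 70 mm below the mouth; this must be felt.
- rib_top (a point): Point on the mouth's edge midway between the two grey ribs (10 mm wide, at y = -20 and +20 mm) of the tank's -x wall, on the line of their faces: 10.5 mm to -x of gap. Rib faces slope 1:5 so that the gap narrows downwards: 85 mm below the mouth they are 17 mm further towards +x. Axes as the tank's.
- wedge_head (a point): Orange plastic wedge, 140 g, 129 mm tall, upright in the rack, thin end down. This point is the centre of its head, a grip block 24 (x) x 40 (y) x 44 mm high. Under the head is the taper, 85 mm tall, 60 mm wide (y): front face upright at x = +12 mm, back face sloping 1:5 from x = -16 mm under the head to x = +1 mm at the thin end. The front (+x) must face the cassette (tank's +x).
- wedge_top (a point): Centre of the flat top of the wedge's head, where it is tapped; 22 mm above wedge_head. Same axes. Slowly pushed straight down here, the snug wedge sinks about 0.4 mm per N and squeezes the cassette with 1 to 1.3 times the push; it stays down when let go. Locked well when it sinks under 1 mm more at a second push of 15 to 18 N; below 12 N it is loose, above 23 N the cassette may crack.
- wedge_tip (a point): Middle of the wedge's thin end, which is 11 mm thick (x) and 60 mm wide (y): 107 mm below wedge_head and 6.5 mm towards +x. Same axes.
- rack: White draining rack, fixed, base 150 x 110 x 8 mm; origin on the bench under the wedge's slot, base from x = -47 to +103 mm. The wedge stands in it between four fins 68 mm high (above the bench) with about 1 mm of play, axes as the rack's; lift it 80 mm to clear them. Two glass plates stand at its +x side.
- plate_a: Glass plate 5 x 100 x 80 mm standing in the rack at x = +59 mm; leave alone. Origin at the centre of its lower edge.
- plate_b: Like plate_a, at x = +83 mm of the rack; leave alone.
- tip_box: Blue pipette-tip box 125 x 85 x 67 mm; leave alone. Origin under its centre.
- bottle: Amber reagent bottle, 70 mm across, 150 mm high; leave alone. Origin under its centre.
- tube_rack: Green microtube rack 60 x 150 x 40 mm; leave alone. Origin under its centre.
- beaker: Small glass beaker, 54 mm across, 70 mm high; leave alone. Origin under its centre.
- egg_tray: Pale foam tray 110 x 160 mm with white eggs, 73 mm high; leave alone. Origin under its centre.
- jar: White jar with red lid, 60 mm across, 75 mm high; leave alone. Origin under its centre.
Not all that is in view belongs to the job. Of the things like the part that bears wedge_head, leave any that is black, blue or red; of the rest the smaller one is meant.

How it is judged:
By the outcome, as a careful person would: the job done as asked, in the order asked, and still so for the second after the job is handed in, with the robot touching nothing.
It also fails if it takes over 51 s, if anything falls off the work surface, if the arm or the gripper's body presses on something with over 40 N, if the wrist force passes 120 N, or if a joint passes its speed limit or range.

## Working session

There is one attempt and no reset: what is moved stays moved. The work goes in short steps, Python scripts to look and compute and a tool call to move; the robot and the scene stay as the last step left them, time stands still between calls to the robot, and variables do not carry over. Pictures are saved under pics/ and viewed, about 8 in all and at most 12, crops included, and the job is handed in when it is done.

Besides the shell and the picture viewer there is one more tool, called after "Call:" in YAML: its name, and indented under it one key for each argument. apply_moves: Moves the arm, as the interface text tells. Its arguments: {"type":"object","properties":{"commands":{"type":"array"},"newtons":{"type":"number"}},"required":["commands"]}

```bash
mkdir -p pics; ls
cat > h.py <<'E'
from workcell import bot,cams
import numpy as np,cv2
def cloud(c):
    d=c["depth"];h,w=d.shape
    u,v=np.meshgrid(np.arange(w),np.arange(h))
    p=cv2.undistortPoints(np.stack([u,v],-1).reshape(-1,1,2).astype(np.float32),c["camera_matrix"],c["D"]).reshape(h,w,2)
    P=np.dstack([p[...,0]*d,p[...,1]*d,d])
    return (P-c["t"])@c["R"]
def proj(c,X):
    return cv2.projectPoints(np.float32(X).reshape(-1,1,3),cv2.Rodrigues(c["R"])[0],c["t"],c["camera_matrix"],c["D"])[0].reshape(-1,2)
E
python3 - <<'E'
from h import *
o=bot.get_obs();print({k:np.round(v,3) for k,v in o.items()})
im=[]
for n in ["scene","top"]:
    c=cams.camera(n); np.savez(f"{n}0.npz",**c)
    im=c["frame"].copy(); print(n,"campos",-c["R"].T@c["t"])
    W=cloud(c)
    for k in ["wedge_head","tank","rack"]:
        for s in cams.spot_in(k,n):
            r=[int(x) for x in s["rect"]]; m=W[(r[1]+r[3])//2,(r[0]+r[2])//2]
            print(n,k,r,round(s["confidence"],2),np.round(m,3))
    cv2.imwrite(f"pics/{n}0.png",im)
E
```

```text
pics
{'time': np.float64(0.0), 'q': array([72.193,  5.011, 10.034, 95.1  , -0.   , 89.999]), 'qd': array([ 0.08 , -0.043, -0.022, -0.06 ,  0.09 ,  0.01 ]), 'joint_efforts': array([-1.0000e-03, -5.2038e+01,  4.6481e+01,  1.6000e-02, -0.0000e+00,
       -0.0000e+00]), 'ee_pos': array([0.168, 0.523, 0.231]), 'tcp_rot': array([ -89.963,   89.923, -107.769]), 'wrist_force': array([ 0.503,  0.068, -0.37 ]), 'torque': array([ 0.03 , -0.037,  0.021]), 'opening': np.float64(0.085)}
scene campos [1.39553191 0.60614045 0.90672762]
scene wedge_head [259, 174, 288, 214] 0.92 [ 0.359 -0.269  0.031]
scene wedge_head [211, 206, 226, 239] 0.87 [ 0.568 -0.318  0.02 ]
scene wedge_head [359, 234, 407, 255] 0.84 [0.369 0.146 0.021]
scene wedge_head [441, 240, 471, 295] 0.84 [0.348 0.363 0.028]
scene tank [305, 240, 387, 320] 0.69 [0.632 0.179 0.096]
scene rack [237, 216, 295, 260] 0.68 [ 0.592 -0.105  0.07 ]
scene rack [418, 257, 451, 319] 0.59 [0.539 0.369 0.101]
top campos [0.33127826 0.05000243 1.40425405]
top wedge_head [260, 307, 301, 345] 0.86 [0.361 0.134 0.023]
top wedge_head [422, 239, 470, 279] 0.83 [ 0.556 -0.327  0.018]
top wedge_head [179, 298, 214, 371] 0.82 [0.334 0.36  0.033]
top wedge_head [374, 267, 401, 279] 0.75 [ 0.497 -0.14   0.138]
top wedge_head [403, 307, 464, 365] 0.58 [ 0.34  -0.281  0.035]
top tank [242, 208, 305, 268] 0.55 [0.605 0.162 0.021]
top rack [369, 241, 405, 296] 0.81 [ 0.511 -0.141  0.133]
top rack [178, 255, 210, 282] 0.3 [0.499 0.35  0.144]
top rack [242, 205, 306, 269] 0.29 [0.608 0.159 0.018]
```

View pics/scene0.png

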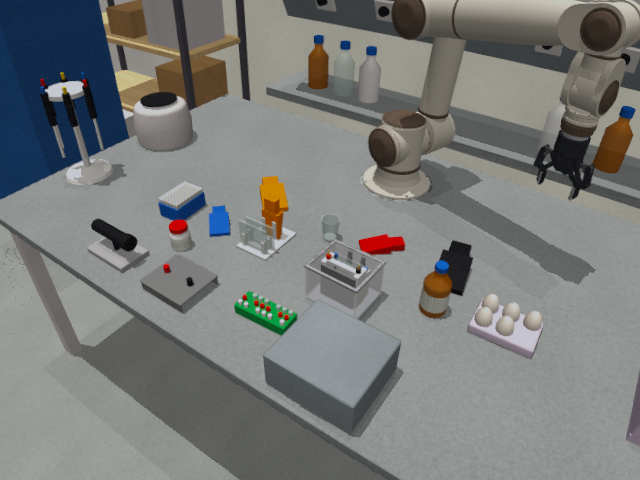

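View pics/top0.png

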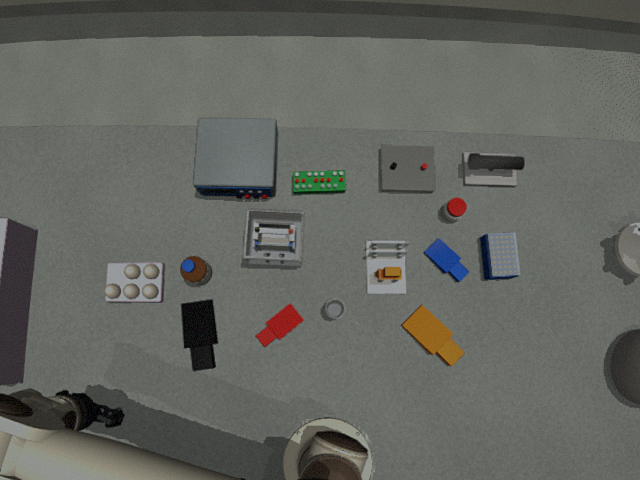

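The scene image shows the target wedge upright in the white rack at (272,210), with the larger orange wedge lying behind it. In the top image the rack is at (387,268), the wedge head at about (392,272), and the tank at (273,240) with its ribs on the lower (world -x) wall at (253,260) and (283,260). Next I'll measure both from close crops.

Run:
```python
from h import *
T=dict(np.load("top0.npz"));S=dict(np.load("scene0.npz"))
print(T["camera_matrix"][0,0],S["camera_matrix"][0,0])
def crop(c,x0,y0,w,h,k): return cv2.resize(c["frame"][y0:y0+h,x0:x0+w],None,fx=k,fy=k,interpolation=cv2.INTER_CUBIC)
a=crop(T,237,200,75,75,5);b=crop(T,352,230,75,75,5);d=crop(S,295,230,100,75,5)[:,:375];e=crop(S,230,175,75,75,5)
cv2.imwrite("pics/crops.png",cv2.resize(np.vstack([np.hstack([a,b]),np.hstack([d,e])]),(600,600)))
for n,c in (("top",T),("scene",S)):
    W=cloud(c);f=c["frame"].astype(int);hsv=cv2.cvtColor(c["frame"],cv2.COLOR_BGR2HSV)
    org=(abs(hsv[...,0].astype(int)-14)<8)&(hsv[...,1]>150)&(hsv[...,2]>100)
    reg=(abs(W[...,0]-.50)<.12)&(abs(W[...,1]+.14)<.1)
    m=org&reg&(W[...,2]>.06)
    P=W[m];print(n,"wedge n",m.sum(),"zmax",np.percentile(P[:,2],[50,90,98]))
    z=np.percentile(P[:,2],95);t=P[P[:,2]>z-.006]
    print(" top",len(t),t.mean(0).round(4),t.min(0).round(4),t.max(0).round(4),cv2.minAreaRect(t[:,:2].astype(np.float32)*1000))
    wh=(hsv[...,1]<60)&(hsv[...,2]>170)&reg&(abs(W[...,2]-.008)<.006)
    R=W[wh];print(" rack",len(R),np.round(cv2.minAreaRect(R[:,:2].astype(np.float32)*1000)[0],1),cv2.minAreaRect(R[:,:2].astype(np.float32)*1000)[1:],R[:,2].mean())
    rg=(abs(W[...,0]-.61)<.12)&(abs(W[...,1]-.16)<.12)&(abs(W[...,2]-.112)<.006)
    R=W[rg];print(" rim",len(R),cv2.minAreaRect(R[:,:2].astype(np.float32)*1000),R[:,:2].min(0),R[:,:2].max(0))
```

```text
503.3956967023499 488.9707830024169
top wedge n 204 zmax [0.13574925 0.14007329 0.14236374]
 top 109 [ 0.5024 -0.1538  0.1383] [ 0.4917 -0.1716  0.1354] [ 0.5134 -0.1347  0.1445] ((502.4139709472656, -153.09616088867188), (21.158662796020508, 37.09174728393555), 1.3358538150787354)
 rack 0 [0. 0.] ((0.0, 0.0), 0.0) nan
 rim 1097 ((628.2754516601562, 164.87266540527344), (183.02862548828125, 198.9948272705078), 88.64724731445312) [0.52700195 0.07254953] [0.72990553 0.25401255]
scene wedge n 457 zmax [0.10074346 0.13573656 0.13865981]
 top 86 [ 0.5058 -0.1512  0.1358] [ 0.4911 -0.1739  0.1311] [ 0.5202 -0.132   0.1402] ((505.6945495605469, -153.09767150878906), (28.844385147094727, 41.81205368041992), 0.8987217545509338)
 rack 333 [ 531.5 -154.4] ((156.95999145507812, 109.62274169921875), 0.337895005941391) 0.007989223214396666
 rim 1122 ((597.6680908203125, 154.4422149658203), (159.44740295410156, 140.92160034179688), 87.90000915527344) [0.52661596 0.07348695] [0.67073237 0.23513097]<stdin>:16: RuntimeWarning: Mean of empty slice.
  ret = ret.dtype.type(ret / rcount)
```

View pics/crops.png

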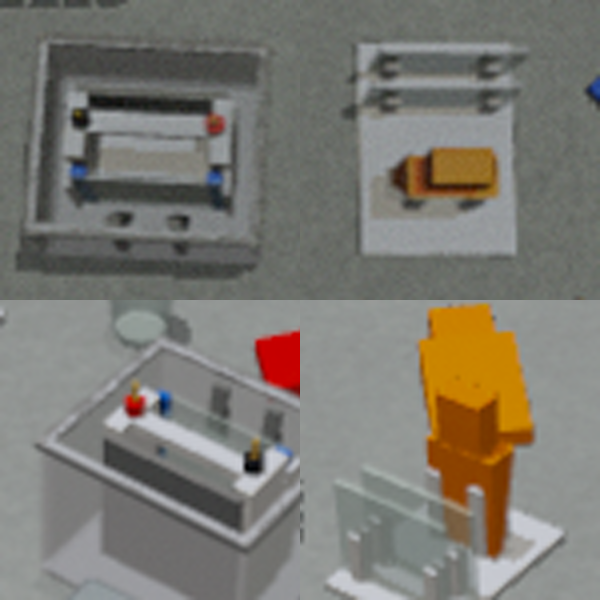

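The crops show that the tank's ribs are on the world -x wall, at top-crop (120,218) and (178,222). The cassette's blue strips are at (78,172) and (215,178). The wedge's head leans to the -y side only by parallax, and its shoulder and fins are visible. I'll fit the tank and rack corners next.

Run:
```python
from h import *
from scipy.optimize import least_squares
T=dict(np.load("top0.npz"));S=dict(np.load("scene0.npz"))
def ray(c,uv,z):
    p=cv2.undistortPoints(np.float32(uv).reshape(-1,1,2),c["camera_matrix"],c["D"]).reshape(-1,2)
    d=np.c_[p,np.ones(len(p))]@c["R"];o=-c["R"].T@c["t"]
    return o+d*((z-o[2])/d[:,2])[:,None]
tc=lambda P,x0,y0:[(x0+x/4-.4,y0+y/4-.4) for x,y in P]
rim=ray(T,tc([(42,40),(268,46),(258,241),(24,239)],237,200),.112)
print("top rim",rim[:,:2].round(4).tolist(),rim.mean(0))
rs=ray(S,tc([(165,40),(38,147),(247,248)],295,230),.112);print("scene rim",rs[:,:2].round(4).tolist())
ribs=ray(T,tc([(120,212),(178,216)],237,200),.106);print("ribs face top",ribs.round(4))
bl=ray(T,tc([(79,172),(215,178)],237,200),.106);print("blue",bl.round(4))
rk=ray(T,tc([(60,44),(214,44),(217,255),(61,254)],352,230),.008);print("rack",rk[:,:2].round(4).tolist(),rk.mean(0))
hd=ray(T,tc([(131,150),(195,148),(197,183),(133,186)],352,230),.137);print("head",hd[:,:2].round(4).tolist(),hd.mean(0))
# edge fit of tank rim: maximise bright rim pixels in both images
def fitimg(x0,dims,z,cs,off):
    best=None
    gs=[cv2.GaussianBlur(cv2.cvtColor(c["frame"],cv2.COLOR_BGR2GRAY),(0,0),.7).astype(np.float32) for c in cs]
    def score(p):
        s=0
        for c,g in zip(cs,gs):
            for d,w in ((-.002,1),(.004,-1)):  # rim interior bright vs outside
                a,b=dims[0]/2+d,dims[1]/2+d;t=np.linspace(-1,1,60)
                L=np.r_[np.c_[a*t,0*t+b],np.c_[a*t,0*t-b],np.c_[0*t+a,b*t],np.c_[0*t-a,b*t]]
                k,q=np.cos(p[2]),np.sin(p[2]);X=np.c_[p[0]+L[:,0]*k-L[:,1]*q,p[1]+L[:,0]*q+L[:,1]*k,0*L[:,0]+z]
                uv=proj(c,X).astype(np.float32);s+=w*cv2.remap(g,uv[None,:,0],uv[None,:,1],1).mean()
        return s
    for x in np.arange(-.01,.0101,.001):
        for y in np.arange(-.01,.0101,.001):
            for a in np.radians(np.arange(-4,4.1,.5)):
                p=(x0[0]+x,x0[1]+y,a);v=score(p)
                if best is None or v>best[0]:best=(v,p)
    return best
m=rim.mean(0)
for cs in ([T],[S],[T,S]):
    v,p=fitimg(m,(.130,.150),.112,cs,0);print("tank",v,np.round(p[:2],4),np.degrees(p[2]))
    v,p=fitimg(rk.mean(0),(.150,.110),.008,cs,0);print("rackbase",v,np.round(p[:2],4),np.degrees(p[2]),"slot",p[0]-.028*np.cos(p[2]),p[1]-.028*np.sin(p[2]))
```

```text
top rim [[0.6618, 0.2259], [0.661, 0.0762], [0.5305, 0.0795], [0.5285, 0.2314]] [0.59542491 0.15326029 0.112     ]
scene rim [[0.5304, 0.0834], [0.665, 0.0775], [0.6666, 0.228]]
ribs face top [[0.5486 0.1703 0.106 ]
 [0.5468 0.1323 0.106 ]]
blue [[0.5746 0.1982 0.106 ]
 [0.5726 0.1089 0.106 ]]
rack [[0.6055, -0.1022], [0.6079, -0.2123], [0.4578, -0.2126], [0.4568, -0.1031]] [ 0.53202214 -0.15753425  0.008     ]
head [[0.5123, -0.1337], [0.5144, -0.1749], [0.4919, -0.1759], [0.4892, -0.1349]] [ 0.50193909 -0.15483815  0.137     ]
tank 14.355698 [0.5974 0.1543] -1.5000000000000002
rackbase 30.70922 [ 0.533  -0.1565] 1.0 slot 0.5050264020816672 -0.15702291270857305
tank 28.55938 [0.5974 0.1533] -2.0
rackbase 25.35991 [ 0.532  -0.1575] 0.5 slot 0.5040232037002493 -0.15777858832228359
tank 42.198334 [0.5974 0.1533] -1.5000000000000002
rackbase 55.86827 [ 0.533  -0.1565] 1.0 slot 0.5050264020816672 -0.15702291270857305
```

```bash
cat >> h.py <<'E'
from scipy.spatial.transform import Rotation as Ro
def state():
    o=bot.get_obs();R=Ro.from_euler("xyz",o["tcp_rot"],degrees=True).as_matrix();return o,R
def plan(*tg,yaw=None):
    "tool-axis shifts to world targets; yaw = wanted world direction (deg) of tool y, mod 180"
    o,R=state();p=o["ee_pos"]
    print("t",round(o["time"],2),"tcp",np.round(p,4),"toolx",np.round(R[:,0],3),"tooly",np.round(R[:,1],3),"F",np.round(o["wrist_force"],2),"open",round(float(o["opening"]),4),"q",np.round(o["q"],1))
    for t in tg: print(" ",np.round(t,4),"->",np.round(R.T@(np.array(t)-p),4))
    if yaw is not None:
        cur=np.degrees(np.arctan2(R[1,1],R[0,1]));d=(yaw-cur+90)%180-90
        print("  cur yaw",round(cur,2),"roll",round(-np.radians(d),4),"(alt",round(-np.radians(d)+np.pi,4),")")  # tool x is down
E
python3 - <<'E'
from h import *
plan((.503,-.155,.26),(.503,-.155,.2),yaw=90.75)
E
```

```text
t 0.4 tcp [0.1682 0.5236 0.2312] toolx [-0. -0. -1.] tooly [ 0.306  0.952 -0.   ] F [-0.58  0.12 -0.42] open 0.0857 q [72.2  5.  10.1 95.1  0.  90. ]
  [ 0.503 -0.155  0.26 ] -> [-0.0287 -0.5437  0.5263]
  [ 0.503 -0.155  0.2  ] -> [ 0.0313 -0.5437  0.5263]
  cur yaw 72.19 roll -0.3239 (alt 2.8177 )
```

Call:
apply_moves:
  commands:
    - [-0.03,-0.27,0.26,-0.16,1]
    - [-0.03,-0.27,0.26,-0.16,1]
    - [-0.03,-0.27,0.26,-0.16,1]
    - [-0.03,-0.27,0.26,-0.16,1]
    - [-0.03,-0.27,0.26,-0.16,1]
    - [-0.03,-0.27,0.26,-0.16,1]
    - [-0.03,-0.27,0.26,-0.16,1]
    - [-0.03,-0.544,0.526,-0.324,1]
    - [-0.03,-0.544,0.526,-0.324,1]
    - [-0.03,-0.544,0.526,-0.324,1]
    - [-0.03,-0.544,0.526,-0.324,1]
    - [-0.03,-0.544,0.526,-0.324,1]

```text
time: 1.6
ee_pos: [0.4285, -0.0061, 0.2607]
tcp_rot: [-7.6, 89.9, -6.9]
wrist_force: [0.4, 1.0, 0.1]
opening: 0.0852
```

Run:
```python
from h import *
plan((.503,-.155,.25),(.503,-.155,.2),yaw=90.75)
```

```text
t 1.6 tcp [ 0.4285 -0.0061  0.2607] toolx [ 0.001 -0.    -1.   ] tooly [-0.013  1.    -0.   ] F [0.41 1.01 0.09] open 0.0852 q [ -0.8 -10.8  -1.7  99.   -0.   -1.6]
  [ 0.503 -0.155  0.25 ] -> [ 0.0108 -0.1498  0.0725]
  [ 0.503 -0.155  0.2  ] -> [ 0.0608 -0.1498  0.0725]
  cur yaw 90.74 roll -0.0001 (alt 3.1415 )
```

Call:
apply_moves:
  commands:
    - [0.06,-0.15,0.0725,0,1]
    - [0.06,-0.15,0.0725,0,1]
    - [0.06,-0.15,0.0725,0,1]
    - [0.06,-0.15,0.0725,0,1]
    - [0.06,-0.15,0.0725,0,1]
    - [0.06,-0.15,0.0725,0,1]
    - [0.11,-0.15,0.0725,0,1]
    - [0.135,-0.15,0.0725,0,1]
    - [0.158,-0.15,0.0725,0,1]
    - [0.158,-0.15,0.0725,0,1]
    - [0.158,-0.15,0.0725,0,1]
  newtons: 20

```text
time: 2.7
ee_pos: [0.5032, -0.1544, 0.1042]
tcp_rot: [-9.2, 89.9, -8.4]
wrist_force: [0.6, -0.0, 0.9]
opening: 0.0852
```

Run:
```python
from h import *
plan((.503,-.155,.101))
c=cams.camera("scene");f=c["frame"][160:260,220:320];cv2.imwrite("pics/s1.png",cv2.resize(f,(500,500),interpolation=cv2.INTER_CUBIC))
```

```text
t 2.7 tcp [ 0.5032 -0.1544  0.1042] toolx [ 0.002 -0.    -1.   ] tooly [-0.014  1.    -0.   ] F [ 0.61 -0.03  0.89] open 0.0852 q [-17.1   1.   -8.1  80.8   0.  -17.9]
  [ 0.503 -0.155  0.101] -> [ 0.0032 -0.0006 -0.0003]
```

View pics/s1.png

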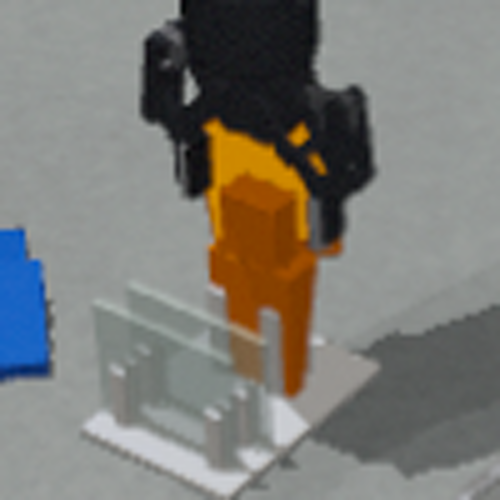

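The head stands between the fingers (crop (260,215), finger at (325,215)). I'll lower a little and close.

Call:
apply_moves:
  commands:
    - [0.006,-0.0005,0,0,1]
    - [0.006,-0.0005,0,0,0]
    - [0.006,-0.0005,0,0,-1]
    - [0.006,-0.0005,0,0,-1]
    - [0.006,-0.0005,0,0,-1]
    - [0.006,-0.0005,0,0,-1]
    - [0.006,-0.0005,0,0,-1]
    - [0.006,-0.0005,0,0,-1]
    - [0.006,-0.0005,0,0,-1]
  newtons: 60

```text
time: 3.65
ee_pos: [0.5039, -0.1553, 0.0992]
tcp_rot: [-15.0, 89.8, -14.2]
wrist_force: [-0.8, 0.3, 5.2]
opening: 0.0397
```

Run:
```python
from h import *
plan()
```

```text
t 3.65 tcp [ 0.5039 -0.1553  0.0992] toolx [ 0.004 -0.001 -1.   ] tooly [-0.014  1.    -0.001] F [-0.84  0.32  5.18] open 0.0397 q [-17.1   1.1  -8.6  80.1   0.  -17.9]
```

Call:
apply_moves:
  commands:
    - [-0.01,0,0,0,-1]
    - [-0.03,0,0,0,-1]
    - [-0.06,0,0,0,-1]
    - [-0.09,0,0,0,-1]
    - [-0.13,0,0,0,-1]
    - [-0.17,0,0,0,-1]
    - [-0.17,0,0,0,-1]
    - [-0.17,0,0,0,-1]

```text
time: 4.45
ee_pos: [0.5036, -0.1553, 0.2698]
tcp_rot: [-15.6, 89.7, -14.8]
wrist_force: [-0.7, -0.1, -1.2]
opening: 0.0393
```

Run:
```python
from h import *
plan((.545,.1535,.269),(.5575,.1535,.22),yaw=88.3)
c=cams.camera("scene");np.savez("s2.npz",**c);f=c["frame"][110:230,200:320];cv2.imwrite("pics/s2.png",cv2.resize(f,(540,540),interpolation=cv2.INTER_CUBIC))
```

```text
t 4.45 tcp [ 0.5036 -0.1553  0.2698] toolx [ 0.005 -0.001 -1.   ] tooly [-0.014  1.    -0.001] F [-0.67 -0.11 -1.2 ] open 0.0393 q [-17.1   2.5  11.8  99.    0.  -17.9]
  [0.545  0.1535 0.269 ] -> [0.0006 0.3082 0.0457]
  [0.5575 0.1535 0.22  ] -> [0.0496 0.3081 0.0579]
  cur yaw 90.79 roll 0.0434 (alt 3.185 )
```

View pics/s2.png

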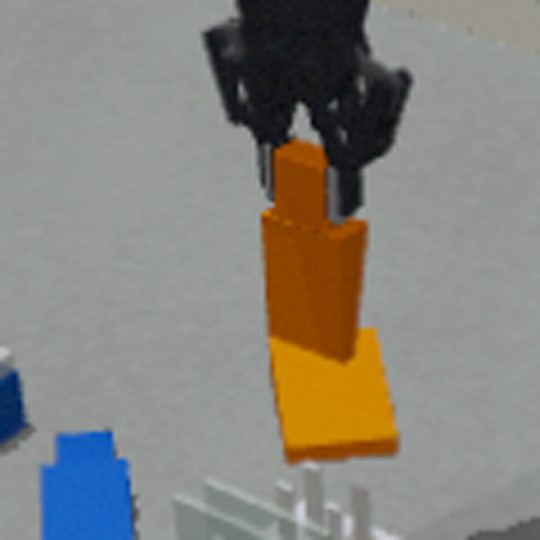

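The wedge is held upright, with its tip edge from (270,338) to (352,362) in the crop. I'll fit its outline to get its offset from the TCP.

```bash
cat >> h.py <<'E'
def wedge_pts(c0,yaw):
    "world points of the wedge; c0 = head centre"
    h=[(x,y,z) for x in(-12,12) for y in(-20,20) for z in(-22,22)]
    t=[(x,y,-22) for x in(-16,12) for y in(-30,30)]+[(x,y,-107) for x in(1,12) for y in(-30,30)]
    k,q=np.cos(yaw),np.sin(yaw);M=np.array([[k,-q,0],[q,k,0],[0,0,1]])
    return [np.array(a)/1000.@M.T+c0 for a in(h,t)]
def sil(c,c0,yaw,K=4):
    m=np.zeros((480*K,640*K),np.uint8)
    for P in wedge_pts(c0,yaw): cv2.fillConvexPoly(m,cv2.convexHull(np.int32(np.round((proj(c,P)+.5)*K))),255)
    return cv2.resize(m,(640,480),interpolation=cv2.INTER_AREA)/255.
E
python3 - <<'E'
from h import *
from scipy.optimize import minimize
c=dict(np.load("s2.npz"));W=cloud(c);hsv=cv2.cvtColor(c["frame"],cv2.COLOR_BGR2HSV)
o,R=state();p=o["ee_pos"]
m=((abs(hsv[...,0].astype(int)-13)<9)&(hsv[...,1]>150)&(hsv[...,2]>70)&(W[...,2]>.1)).astype(float)
m[:, :250]=0;print(m.sum())
yaw=np.radians(.79)
g0=p+[0,0,.016]
f=lambda d:abs(sil(c,g0+np.array(d)/1000,yaw)-m)[120:230,230:310].sum()
print("start",f([0,0,0]))
best=min(((f([x,y,z]),x,y,z) for x in range(-9,10,3) for y in range(-6,7,3) for z in range(-9,10,3)))
r=minimize(f,best[1:],method="Nelder-Mead",options=dict(initial_simplex=np.array([best[1:]]*4)+np.r_[np.zeros((1,3)),3*np.eye(3)]))
print(best,r.x,r.fun)
E
```

```text
2227.0
start 143.12549019607843
(np.float64(134.7764705882353), -6, -6, -3) [-4.93779888 -5.50070373 -3.56642828] 127.79215686274509
```

Call:
apply_moves:
  commands:
    - [0,0.04,0.006,0.043,-1]
    - [0,0.08,0.012,0.043,-1]
    - [0,0.12,0.02,0.043,-1]
    - [0,0.16,0.026,0.043,-1]
    - [0,0.2,0.034,0.043,-1]
    - [0,0.24,0.042,0.043,-1]
    - [0,0.28,0.05,0.043,-1]
    - [0,0.3085,0.0555,0.043,-1]
    - [0,0.3085,0.0555,0.043,-1]
    - [0.02,0.3085,0.0555,0.043,-1]
    - [0.048,0.3085,0.0555,0.043,-1]
    - [0.048,0.3085,0.0555,0.043,-1]

```text
time: 5.7
ee_pos: [0.5527, 0.1532, 0.2153]
tcp_rot: [-146.6, 89.7, -148.3]
wrist_force: [0.0, -0.0, -1.7]
opening: 0.0391
```

Run:
```python
from h import *
plan((.555,.154,.22),yaw=88.3)
a=cams.camera("scene");b=cams.camera("top");np.savez("s3.npz",**a);np.savez("t3.npz",**b)
A=cv2.resize(a["frame"][170:310,285:405],None,fx=4,fy=4,interpolation=cv2.INTER_CUBIC)
B=cv2.resize(b["frame"][195:275,232:312],None,fx=4,fy=4,interpolation=cv2.INTER_CUBIC)
B=cv2.copyMakeBorder(B,0,A.shape[0]-B.shape[0],0,0,0);cv2.imwrite("pics/s3.png",np.hstack([A,B]))
```

```text
t 5.7 tcp [0.5527 0.1532 0.2153] toolx [-0.005 -0.003 -1.   ] tooly [ 0.029  1.    -0.003] F [ 0.02 -0.03 -1.75] open 0.0391 q [15.5  8.3 11.9 93.9 -0.1 17.2]
  [0.555 0.154 0.22 ] -> [-0.0047  0.0009  0.0023]
  cur yaw 88.32 roll 0.0003 (alt 3.1419 )
```

View pics/s3.png

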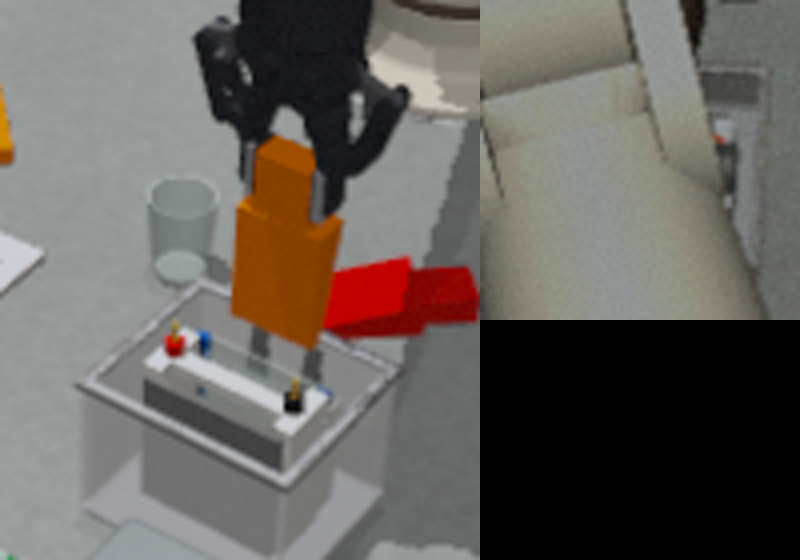

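The wedge hangs above the gap, with its tip edge from (233,315) to (317,347) in the left crop. The ribs show just below and behind it at (260,345) and (312,365). I'll compare this with a projection.

Run:
```python
from h import *
c=dict(np.load("s3.npz"));o,R=state();p=o["ee_pos"]
h,t=wedge_pts(p+[0,0,.016],np.radians(-1.7))
cr=lambda X:((proj(c,X)-[285,170])*4+2).round(0).tolist()
print("tip front -y,+y (seen 233,315 / 317,347)",cr(t[[6,7]]),"tip back+y",cr(t[[5]]),"front top (seen 237,203 / ~328,222..)",cr(t[[2,3]]),"head top",cr(h[[1,3,5,7]]))
k=np.radians(-1.7)
def tank(x,y,z): return [.5974+x*np.cos(k)-y*np.sin(k),.1535+x*np.sin(k)+y*np.cos(k),z]
print("rim corners",cr([tank(sx*.065,sy*.075,.112) for sx in(-1,1) for sy in(-1,1)]))
# rib tops seen: project candidate rib centres at face line
for X in (.546,.549):print("ribs",X,cr([[X+.0006*s,.154+.02*s,z] for s in(-1,1) for z in(.106,.06)]))
for X in (.567,.570,.573):print("cass face top edge",X,cr([[X+.0015*s,.154+.05*s,.106] for s in(-1,1)]))
```

```text
tip front -y,+y (seen 233,315 / 317,347) [[230.0, 310.0], [310.0, 347.0]] tip back+y [[319.0, 338.0]] front top (seen 237,203 / ~328,222..) [[236.0, 201.0], [320.0, 237.0]] head top [[276.0, 128.0], [333.0, 151.0], [254.0, 146.0], [311.0, 170.0]]
rim corners [[202.0, 279.0], [400.0, 369.0], [82.0, 383.0], [287.0, 485.0]]
ribs 0.546 [[259.0, 328.0], [255.0, 382.0], [311.0, 352.0], [306.0, 406.0]]
ribs 0.549 [[256.0, 330.0], [252.0, 384.0], [309.0, 355.0], [304.0, 409.0]]
cass face top edge 0.567 [[202.0, 327.0], [335.0, 389.0]]
cass face top edge 0.57 [[200.0, 329.0], [333.0, 392.0]]
cass face top edge 0.573 [[197.0, 332.0], [330.0, 394.0]]
```

Call:
apply_moves:
  commands:
    - [0,0.001,0.0023,0,-1]
    - [0,0.001,0.0023,0,-1]
    - [0.006,0.001,0.0023,0,-1]
    - [0.012,0.001,0.0023,0,-1]
    - [0.018,0.001,0.0023,0,-1]
    - [0.024,0.001,0.0023,0,-1]
    - [0.03,0.001,0.0023,0,-1]
    - [0.036,0.001,0.0023,0,-1]
    - [0.04,0.001,0.0023,0,-1]
    - [0.04,0.001,0.0023,0,-1]

```text
time: 6.8
ee_pos: [0.556, 0.1543, 0.1791]
tcp_rot: [-98.7, 89.9, -100.4]
wrist_force: [-0.2, 0.3, -1.7]
opening: 0.0392
```

Call:
apply_moves:
  commands:
    - [0.003,0,0,0,-1]
    - [0.006,0,0,0,-1]
    - [0.008,0,0,0,-1]
    - [0.011,0,0,0,-1]
    - [0.011,0,0,0,-1]

```text
time: 7.3
ee_pos: [0.5558, 0.1542, 0.1676]
tcp_rot: [-112.2, 89.9, -113.9]
wrist_force: [0.8, -0.1, -1.9]
opening: 0.0394
```

Call:
apply_moves:
  commands:
    - [0.002,0,0,0,-1]
    - [0.004,0,0,0,-1]
    - [0.006,0,0,0,-1]
    - [0.006,0,0,0,-1]

```text
time: 7.7
ee_pos: [0.5557, 0.1542, 0.1612]
tcp_rot: [-123.6, 89.9, -125.3]
wrist_force: [0.4, 0.7, -2.0]
opening: 0.0394
```

Call:
apply_moves:
  commands:
    - [0.002,0,0,0,-1]
    - [0.004,0,0,0,-1]
    - [0.006,0,0,0,-1]
    - [0.006,0,0,0,-1]

```text
time: 8.1
ee_pos: [0.5555, 0.1541, 0.1548]
tcp_rot: [-128.7, 89.8, -130.4]
wrist_force: [0.2, -0.4, -1.4]
opening: 0.0392
```

Call:
apply_moves:
  commands:
    - [0.0015,0,0,0,-1]
    - [0.003,0,0,0,-1]
    - [0.004,0,0,0,-1]
    - [0.004,0,0,0,-1]

```text
time: 8.5
ee_pos: [0.5555, 0.1541, 0.1506]
tcp_rot: [-132.0, 89.8, -133.7]
wrist_force: [0.8, 0.3, -1.3]
opening: 0.0393
```

Call:
apply_moves:
  commands:
    - [0.0015,0,0,0,-1]
    - [0.003,0,0,0,-1]
    - [0.004,0,0,0,-1]
    - [0.004,0,0,0,-1]

```text
time: 8.9
ee_pos: [0.5554, 0.1541, 0.1464]
tcp_rot: [-134.5, 89.8, -136.2]
wrist_force: [-0.0, 0.6, -0.8]
opening: 0.0394
```

Call:
apply_moves:
  commands:
    - [0.001,0,0,0,-1]
    - [0.002,0,0,0,-1]
    - [0.003,0,0,0,-1]
    - [0.003,0,0,0,-1]

```text
time: 9.3
ee_pos: [0.5554, 0.154, 0.1433]
tcp_rot: [-132.8, 89.8, -134.5]
wrist_force: [1.1, 0.1, -1.7]
opening: 0.0397
```

Call:
apply_moves:
  commands:
    - [0.001,0,0,0,-1]
    - [0.002,0,0,0,-1]
    - [0.003,0,0,0,-1]
    - [0.003,0,0,0,-1]

```text
time: 9.7
ee_pos: [0.5559, 0.1541, 0.1405]
tcp_rot: [-115.5, 89.9, -117.2]
wrist_force: [3.3, 0.4, -0.5]
opening: 0.0392
```

The rib pushes the wedge towards +x. I'll now feel for the cassette on the other side.

Call:
apply_moves:
  commands:
    - [0,0,0.0005,0,-1]
    - [0,0,0.001,0,-1]
    - [0,0,0.0015,0,-1]
    - [0,0,0.0015,0,-1]

```text
time: 10.1
ee_pos: [0.5572, 0.154, 0.1403]
tcp_rot: [-126.0, 89.8, -127.7]
wrist_force: [0.3, 0.9, -0.6]
opening: 0.0394
```

Call:
apply_moves:
  commands:
    - [0.001,0,0,0,-1]
    - [0.002,0,0.0004,0,-1]
    - [0.003,0,0.0006,0,-1]
    - [0.003,0,0.0006,0,-1]

```text
time: 10.5
ee_pos: [0.5576, 0.154, 0.137]
tcp_rot: [-132.9, 89.8, -134.6]
wrist_force: [-1.5, -1.1, -1.9]
opening: 0.0398
```

Call:
apply_moves:
  commands:
    - [0.001,0,0,0,-1]
    - [0.002,0,0,0,-1]
    - [0.003,0,0,0,-1]
    - [0.003,0,0,0,-1]

```text
time: 10.9
ee_pos: [0.5576, 0.1539, 0.1338]
tcp_rot: [-134.2, 89.8, -135.9]
wrist_force: [0.1, 0.5, -1.7]
opening: 0.0392
```

Run:
```python
from h import *
plan(yaw=88.3);print(bot.get_obs()["torque"])
```

```text
t 10.9 tcp [0.5576 0.1539 0.1338] toolx [-0.002 -0.002 -1.   ] tooly [ 0.03   1.    -0.002] F [ 0.08  0.48 -1.74] open 0.0392 q [15.5  8.2  2.8 84.8 -0.1 17.2]
  cur yaw 88.3 roll 0.0 (alt 3.1416 )
[0.02848884 0.15284067 0.03499996]
```

Call:
apply_moves:
  commands:
    - [0.001,0,0,0,-1]
    - [0.002,0,0,0,-1]
    - [0.003,0,0,0,-1]
    - [0.003,0,0,0,-1]

```text
time: 11.3
ee_pos: [0.558, 0.154, 0.1313]
tcp_rot: [-117.4, 89.9, -119.1]
wrist_force: [2.0, 0.2, 3.5]
opening: 0.0396
```

Call:
apply_moves:
  commands:
    - [-0.0005,0,0.0005,0,-1]
    - [-0.0005,0,0.0008,0,-1]
    - [-0.0005,0,0.0008,0,-1]
    - [-0.0005,0,0.0008,0,-1]

```text
time: 11.7
ee_pos: [0.5582, 0.154, 0.1314]
tcp_rot: [-138.1, 89.8, -139.8]
wrist_force: [-3.4, 0.4, -0.4]
opening: 0.0395
```

Call:
apply_moves:
  commands:
    - [0,0,-0.0003,0,0.2]
    - [0,0,-0.0003,0,0.4]
    - [0,0,-0.0003,0,0.6]
    - [0,0,-0.0003,0,0.6]
    - [0,0,-0.0003,0,0.6]
    - [-0.02,0,0,0,0.6]
    - [-0.05,0,0,0,0.6]
    - [-0.075,0,0,0,0.6]
    - [-0.075,0,0,0,0.6]
    - [-0.075,0,0,0,0.6]

```text
time: 12.7
ee_pos: [0.5587, 0.1542, 0.2067]
tcp_rot: [-126.9, 89.9, -128.6]
wrist_force: [-0.3, -0.1, -0.5]
opening: 0.0684
```

Run:
```python
from h import *
plan()
a=cams.camera("scene");np.savez("s4.npz",**a)
A=cv2.resize(a["frame"][170:310,285:405],None,fx=4,fy=4,interpolation=cv2.INTER_CUBIC);cv2.imwrite("pics/s4.png",A)
cr=lambda X:((proj(a,X)-[285,170])*4+2).round(0).tolist()
h,t=wedge_pts(np.array([.5577,.1535,.1473]),np.radians(-1.7));print(cr(h[[1,3,5,7]]),cr(t[[2,3]]))
```

```text
t 12.7 tcp [0.5587 0.1542 0.2067] toolx [-0.002 -0.002 -1.   ] tooly [ 0.03   1.    -0.002] F [-0.32 -0.08 -0.51] open 0.0684 q [15.5  8.8 11.5 92.8 -0.1 17.2]
[[264.0, 249.0], [319.0, 273.0], [243.0, 268.0], [298.0, 293.0]] [[226.0, 317.0], [307.0, 354.0]]
```

View pics/s4.png

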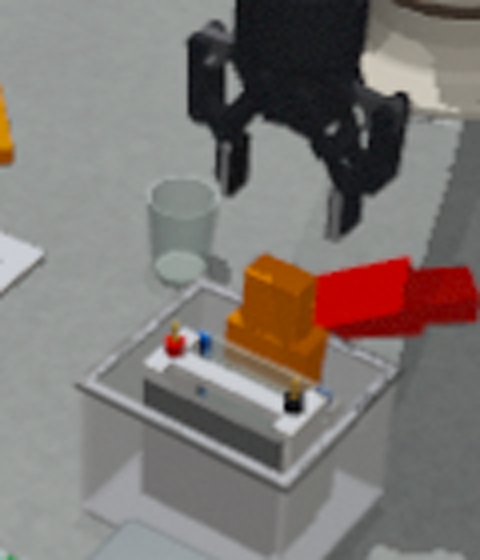

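The wedge stands alone in the gap, upright, its head top at crop (283,265), where the projection predicts it. I'll close the fingers and come down on the top.

Call:
apply_moves:
  commands:
    - [0,0,-0.0007,0,-1]
    - [0,0,-0.0007,0,-1]
    - [0,0,-0.0007,0,-1]
    - [0,0,-0.0007,0,-1]
    - [0,0,-0.0007,0,-1]
    - [0,0,-0.0007,0,-1]
    - [0.01,0,-0.0007,0,-1]
    - [0.02,0,-0.0007,0,-1]
    - [0.03,0,-0.0007,0,-1]
    - [0.03,0,-0.0007,0,-1]

```text
time: 13.75
ee_pos: [0.5568, 0.1538, 0.1734]
tcp_rot: [-150.8, 89.6, -152.5]
wrist_force: [0.4, -0.0, -1.2]
opening: 0.0002
```

Call:
apply_moves:
  commands:
    - [0.001,0,0.001,0,-1]
    - [0.0015,0,0.001,0,-1]
    - [0.002,0,0.001,0,-1]
    - [0.0025,0,0.001,0,-1]
    - [0.003,0,0.001,0,-1]
    - [0.003,0,0.001,0,-1]

```text
time: 14.35
ee_pos: [0.5578, 0.1538, 0.1705]
tcp_rot: [-150.3, 89.6, -152.0]
wrist_force: [-0.4, 0.4, 0.1]
opening: 0.0002
```

Call:
apply_moves:
  commands:
    - [0.0005,0,0,0,-1]
    - [0.001,0,0,0,-1]
    - [0.0015,0,0,0,-1]
    - [0.002,0,0,0,-1]
    - [0.002,0,0,0,-1]

```text
time: 14.85
ee_pos: [0.5577, 0.1538, 0.1684]
tcp_rot: [-150.5, 89.6, -152.2]
wrist_force: [-0.8, -0.3, -1.1]
opening: 0.0003
```

Call:
apply_moves:
  commands:
    - [0.0005,0,0,0,-1]
    - [0.001,0,0,0,-1]
    - [0.0015,0,0,0,-1]
    - [0.0015,0,0,0,-1]

```text
time: 15.25
ee_pos: [0.558, 0.1538, 0.1673]
tcp_rot: [-148.0, 89.7, -149.7]
wrist_force: [0.4, -0.2, 3.7]
opening: 0.0001
```

Call:
apply_moves:
  commands:
    - [0.0005,0,0,0,-1]
    - [0.001,0,0,0,-1]
    - [0.0015,0,0,0,-1]
    - [0.0015,0,0,0,-1]

```text
time: 15.65
ee_pos: [0.5582, 0.1539, 0.1663]
tcp_rot: [-145.2, 89.7, -146.9]
wrist_force: [-0.7, -0.5, 5.7]
opening: 0.0003
```

Call:
apply_moves:
  commands:
    - [0.0007,0,0,0,-1]
    - [0.0012,0,0,0,-1]
    - [0.0017,0,0,0,-1]
    - [0.002,0,0,0,-1]
    - [0.002,0,0,0,-1]

```text
time: 16.15
ee_pos: [0.5584, 0.1539, 0.1653]
tcp_rot: [-138.1, 89.8, -139.8]
wrist_force: [-1.3, 0.4, 9.1]
opening: 0.0003
```

Call:
apply_moves:
  commands:
    - [0.001,0,-0.0003,0,-1]
    - [0.0015,0,-0.0003,0,-1]
    - [0.002,0,-0.0003,0,-1]
    - [0.0023,0,-0.0003,0,-1]
    - [0.0023,0,-0.0003,0,-1]

```text
time: 16.65
ee_pos: [0.5585, 0.154, 0.1644]
tcp_rot: [-102.9, 89.9, -104.6]
wrist_force: [-0.9, -0.3, 11.6]
opening: -0.0002
```

Call:
apply_moves:
  commands:
    - [0.0013,0,-0.0003,0,-1]
    - [0.0018,0,-0.0003,0,-1]
    - [0.0022,0,-0.0003,0,-1]
    - [0.0026,0,-0.0003,0,-1]
    - [0.003,0,-0.0003,0,-1]
    - [0.003,0,-0.0003,0,-1]

```text
time: 17.25
ee_pos: [0.5588, 0.1541, 0.1634]
tcp_rot: [-21.9, 89.8, -23.6]
wrist_force: [-1.5, -1.6, 13.9]
opening: 0.0003
```

Run:
```python
from h import *
plan()
```

```text
t 17.25 tcp [0.5588 0.1541 0.1634] toolx [ 0.002 -0.001 -1.   ] tooly [ 0.03   1.    -0.001] F [-1.48 -1.57 13.87] open 0.0003 q [15.5  8.1  5.9 87.7 -0.1 17.2]
```

Call:
apply_moves:
  commands:
    - [0.0016,0,-0.0003,0,-1]
    - [0.0021,0,-0.0003,0,-1]
    - [0.0026,0,-0.0003,0,-1]
    - [0.003,0,-0.0003,0,-1]
    - [0.0032,0,-0.0003,0,-1]
    - [0.0032,0,-0.0003,0,-1]

```text
time: 17.85
ee_pos: [0.559, 0.1542, 0.1624]
tcp_rot: [-0.6, 89.7, -2.3]
wrist_force: [-2.2, -1.3, 16.7]
opening: 0.0003
```

That gives a push of about 17 N. I'll lift off, then make the second, proving push.

Call:
apply_moves:
  commands:
    - [-0.001,0,-0.0005,0,-1]
    - [-0.004,0,-0.0008,0,-1]
    - [-0.006,0,-0.0008,0,-1]
    - [-0.006,0,-0.0008,0,-1]
    - [-0.006,0,-0.0008,0,-1]

```text
time: 18.35
ee_pos: [0.5581, 0.1542, 0.168]
tcp_rot: [-3.0, 89.7, -4.7]
wrist_force: [0.2, 0.2, 0.2]
opening: 0.0002
```

Call:
apply_moves:
  commands:
    - [0.002,0,0,0,-1]
    - [0.004,0,0,0,-1]
    - [0.005,0,0,0,-1]
    - [0.0055,0,0,0,-1]
    - [0.006,0,0,0,-1]
    - [0.006,0,0,0,-1]

```text
time: 18.95
ee_pos: [0.558, 0.1542, 0.1625]
tcp_rot: [-1.7, 89.7, -3.4]
wrist_force: [-2.1, -1.2, 4.5]
opening: -0.0
```

Call:
apply_moves:
  commands:
    - [0.0008,0,0,0,-1]
    - [0.0012,0,0,0,-1]
    - [0.0016,0,0,0,-1]
    - [0.002,0,0,0,-1]
    - [0.002,0,0,0,-1]

```text
time: 19.45
ee_pos: [0.558, 0.1542, 0.1625]
tcp_rot: [3.9, 89.6, 2.2]
wrist_force: [-3.7, -2.2, 14.0]
opening: 0.0
```

Call:
apply_moves:
  commands:
    - [0.0018,0,0,0,-1]
    - [0.0022,0,0,0,-1]
    - [0.0024,0,0,0,-1]
    - [0.0024,0,0,0,-1]

```text
time: 19.85
ee_pos: [0.5581, 0.1543, 0.1622]
tcp_rot: [7.6, 89.5, 5.9]
wrist_force: [-6.2, -1.2, 15.6]
opening: -0.0003
```

It sank only 0.3 mm at about 16 N, so it is locked. I'll retract and check.

Call:
apply_moves:
  commands:
    - [-0.002,0,0,0,-1]
    - [-0.005,0,0,0,-1]
    - [-0.02,0,0,0,-1]
    - [-0.06,0,0,0,-1]
    - [-0.1,0,0,0,-1]
    - [-0.1,0,0,0,-1]
    - [-0.1,0,-0.05,0,-1]
    - [-0.1,0,-0.1,0,-1]
    - [-0.1,0,-0.15,0,-1]
    - [-0.1,0,-0.15,0,-1]
    - [-0.1,0,-0.15,0,-1]

```text
time: 20.95
ee_pos: [0.4068, 0.1588, 0.2612]
tcp_rot: [9.7, 89.4, 8.1]
wrist_force: [0.2, -0.4, 0.4]
opening: -0.0001
```

Run:
```python
from h import *
plan()
a=cams.camera("scene");b=cams.camera("top")
A=cv2.resize(a["frame"][170:310,285:405],None,fx=3,fy=3,interpolation=cv2.INTER_CUBIC)
B=cv2.resize(a["frame"][140:350,150:560],(410,210));B=cv2.copyMakeBorder(B,0,A.shape[0]-B.shape[0],0,0,0);cv2.imwrite("pics/s5.png",np.hstack([A,B]))
for y in np.r_[0]:
    h,t=wedge_pts(np.array([.558,.154,.1403]),np.radians(-1.7));print(((proj(a,h[[1,3,5,7]])-[285,170])*3+1.5).round(0).tolist())
```

```text
t 20.95 tcp [0.4068 0.1588 0.2612] toolx [ 0.011  0.002 -1.   ] tooly [0.029 1.    0.002] F [ 0.18 -0.4   0.43] open -0.0001 q [ 21.4 -10.2  -1.2  98.4  -0.1  23.1]
[[198.0, 194.0], [239.0, 212.0], [182.0, 208.0], [223.0, 227.0]]
```

View pics/s5.png

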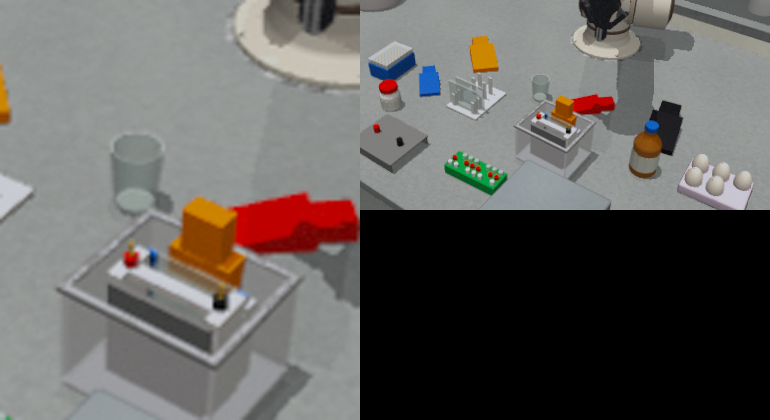

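The wedge stands upright, centred in the gap with its head at (208,215) as projected. Everything else is where it was and the arm is clear, so I'm handing in.

```bash
python3 -c "
from h import *
print(bot.job_done())"
```

```text
the job is handed in; nothing more can be done
None
```

The orange wedge is locked in the gap, midway along and clamping the cassette. I handed the job in at about 21 s of the 51 s allowed.

- **Fitting:** I took the wedge from the white rack and lowered it thin end down, front face to the cassette. I felt the rib side first, then the cassette side. It got snug about 66 mm below the mouth. I let go there and pressed the top with shut fingers up to about 17 N, which sank it roughly 5 mm.
- **Lock check:** after lifting off, a second push of about 16 N sank it only about 0.3 mm, under the 1 mm limit. The sideways force on the fingers rose to about 6 N during that push, from rubbing on the top.
- **Force limit:** my highest reading on the cassette push was 16.7 N. The sensor scatters by about 1 N, so the exact squeeze on the cassette is not known.
- **Last picture:** the wedge stands alone and upright where I expected it. The other things look undisturbed, and the arm is clear and touching nothing.

An early outline fit of the held wedge was ambiguous along the camera's line of sight, so I relied on feel for the final position instead.

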